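Clamp a crate post and keep the pressure on

TASK

Pull the wooden crate post with the green top out of the blue upright holder, stand it upright, green end up, in the bench clamp against the fixed steel jaw, and let go of it. Then pump the clamp's orange trigger with repeated presses until the orange pad touches the post, and keep the trigger pressed just so far that the sprung pad stays about half squeezed in, firm but not crushing; finish while still holding the trigger like that. Move the jaw only by its trigger, and leave the two tins and the roll of tape alone.

Things in the scene. Friction and masses are not known exactly. Their poses are not given: they have to be found in the camera images.
- clamp: Ratchet clamp on a plywood base 285 x 95 x 18 mm; place and yaw vary. Origin on the table under the fixed jaw's face; own x along the bar from trigger to fixed jaw, z up. Fixed steel jaw: x 0 to 26 mm, 50 mm wide, 78 mm high. Moving jaw: 36 mm wide, 84 mm high, on the -x side. Black housing: x -215 to -149 mm, 103 mm high; the raised trigger reaches 150 mm. The bar trails to x = -291 mm when the jaw is fully back.
- pocket (a point): Point on the base's upper face (18 mm above the table) where the middle of the post's foot belongs: 20 mm before the fixed jaw's face, midway between two guide lips, 10 mm high and 42 mm apart, parallel to the bar. A post here, faces square to the clamp, has 6 mm to the fixed jaw, 7 mm to each lip and at least 16 mm to the pad at the start.
- post_center (a point): Centre of the post, half-way up: square wood post 28 x 28 x 170 mm, about 75 g, the upper 40 mm painted green, own z along its length towards the green end. It starts upright in the holder, foot 5 mm above the table, its upper 80 mm bare above the rim. It stands by itself on its foot.
- holder_rim (a point): Centre of the mouth of the fixed blue holder, a square upright cup with outside 44 x 44 mm, inside 34 x 34 mm, rim 95 mm above the table, on a 75 mm foot plate; own x and y parallel to its walls.
- trigger_press (a point): Point to press, on top of the orange lever (105 x 30 x 10 mm, ribbed end), 85 mm from its pivot. The pivot is 165 mm before the fixed jaw's face, 97 mm above the table; the lever rises from it, away from the fixed jaw, at 0.40 rad. This point is 142 mm above the table at rest, 110 with the lever level, at its rigid stop. 2 to 5 N moves the free lever, up to 15 N under load.
- trigger (a joint): Trigger angle (rad): 0 released (raised; a spring lifts it when you do), 0.40 pressed to its stop. Drives the jaw about 39 mm a rad, after up to 6 mm of idle jaw travel at the start of each press while the pawl finds its tooth (teeth 6 mm apart). Let it fully up between presses to catch new teeth.
- jaw (a joint): Travel of the moving jaw to the fixed jaw (m), 0 to 0.025 at the start. The free pad's face is 75 mm minus this from the fixed jaw's face: it meets a post standing against that jaw at about 0.047. A full press drives it 9 to 15 mm. 5 N of friction keeps it there when the trigger rises, so a pad squeezed in over 4 mm pushes it back once the trigger is released.
- pad (a joint): How far the orange pad (10 mm thick, 34 mm wide, 36 mm high, middle 50 mm above the table) is squeezed back on its spring towards the moving jaw (m): 0 free, 0.014 at its stop; the bare brass neck between pad and jaw is 16 mm long when free and shortens as it is squeezed. 1.2 N a mm. Half squeezed is 0.007.
- pad_face (a point): Middle of the pad's face, the one that meets the post, 50 mm above the table.
- can_blue: Loose food tin, 74 mm across, 108 mm high, blue label, origin under its centre. Leave alone.
- can_red: Loose food tin, 74 mm across, 108 mm high, red label, origin under its centre. Leave alone.
- tape: Loose yellow roll, 90 mm across, 24 mm high, lying flat, origin under its centre. Leave alone.
Things that resemble listed ones, but are neither listed nor needed, are in the scene too. Leave any purple, red or yellow look-alike of the part that bears post_center alone.

How it is judged:
On the way, in this order (a step that is already met when the one before it is completed fails the run):
1. the post is pulled clear of the holder (height (world z) of post_center above 0.182 m), for 0.05 s.
2. the post stands upright in the clamp, let go, before the pad squeezes it (horizontal distance between post_center and pocket below 0.03 m and height (world z) of post_center below 0.11 m and angle between post_center's own z axis and vertical below 0.12 rad and contact force between the fingers and post below 0.1 N and linear speed of post below 0.02 m/s and value of joint pad below 0.002 m), for 0.2 s.
3. the pad has been pumped against the post (horizontal distance between post_center and pocket below 0.03 m and height (world z) of post_center below 0.11 m and angle between post_center's own z axis and vertical below 0.12 rad and contact force between pad and post above 1 N and value of joint jaw above 0.04 m), for 0.1 s.
At the end, for the whole second after the job is handed in: The post stands upright in the clamp (within 0.12 rad), flat against the fixed jaw (its middle at most 17.5 mm from that face), untouched by the gripper; the pad presses on it with more than 4 N and is squeezed in 5 to 10.5 mm, and the robot is still pressing the trigger (horizontal distance between post_center and pocket below 0.03 m and height (world z) of post_center between 0.098 and 0.11 m and angle between post_center's own z axis and vertical below 0.12 rad and x of post_center in the frame of clamp above -0.0175 m and value of joint pad between 0.005 and 0.0105 m and contact force between pad and post above 4 N and value of joint trigger above 0.03 rad and contact force between any of the fingers, the arm and trigger above 0.8 N and contact force between the fingers and post below 0.3 N and linear speed of post below 0.02 m/s); the arm keeps its last pose, push and grip.
It fails at once if the post is crushed: the pad squeezed in more than 12.5 mm (value of joint pad above 0.0125 m).
It fails at once if the moving jaw or pad is pushed by the robot instead of the trigger (contact force between any of the fingers, the arm and jaw above 2 N).
It fails at once if a tin or the tape is shifted more than 20 mm (distance of any of can_blue, can_red, tape from where it was at the start of the episode above 0.02 m).
It also fails if it takes over 67 s, if anything falls off the work surface, if the arm or the gripper's body presses on something with over 40 N, if the wrist force passes 120 N, or if a joint passes its speed limit or range.

ROBOT

A 6-joint arm with a two-finger parallel gripper is mounted at the origin on the work surface. World frame = base frame: x ahead of the robot, y to its left, z up, the work surface at z = 0. Lengths are in m, angles in rad, forces in N, time in s.
With the tool pointing down it reaches from about 0.35 to 0.725 m from the base axis. Payload 6 kg.
Tool frame: the origin (TCP) lies midway between the tips of the shut fingers; the grasp point (between the pads) lies 19 mm behind it; z points along the fingers, y is the direction in which the jaws open and shut (so a half turn about z gives the same grasp; the last joint's range is limited). The gripper opens to 85 mm and grips with 20 to 120 N. Pads are 22 mm wide; open, the fingers measure 114 mm over their backs; the gripper's body (76 mm by 85 mm) begins 54 mm behind the grasp point. The pads swing forward as they close: fully open they stand 13 mm farther back than shut.
Start: joints at [-0.886, 0.04, 0.085, 0, -1.615, -0.334], TCP at [0.206, -0.563, 0.231] pointing down, gripper open.
Joint ranges: [-2.56, 2.56], [-1.29, 2.01], [-1.08, 1.49], [-3.29, 1.98], [-2.81, -0.18], [-2.99, 2.99]. Speed limits (rad/s): [2.57, 2.57, 3.01, 3.14, 3.14, 3.14].

INTERFACE

Orientations are given as a rotation vector (axis times angle).
In Python, from rig import bot gives the robot as it stands.
- The arm moves only by the tool move_arm, never from a script. Its argument "commands" is a list of rows, each an object of numbers: "tx", "ty", "tz": the shift along the tool's x, y, z in cm; "yaw": the turn about the tool's z in units of 8 degrees (1.0 is 8 degrees); "hand": the finger opening in cm, from 0 to 8.54. A call has 1 to 10 rows; each row is the pose to reach, as a shift and turn from the pose commanded when the call began, along the tool's axes at that moment; what a row does not reach only later rows make up. A row lasts 1/8 s, in which the tool goes at most 62.5 mm and 10.7 degrees, less where a joint would pass 70% of its speed; a pose out of reach is approached as far as the arm can. A call with a gripper value outside its range is refused whole. The fingers move at their own pace and stop on an object; "force" is the grip in N (left out, the last holds). Time passes only in rows, so rows that repeat a pose let the fingers close. It gives the time, the measured TCP pose, the force and the opening at its end, in the units of the state.
- bot.get_obs(): the state, without advancing time (a new reading comes with each control period).
- bot.read_camera(name): name is "scene" or "top" or "wrist"; returns a dict with "frame" (384x512x3 uint8, red, green, blue), "depth" (384x512 float32, m along the optical axis (not along the pixel's ray), 0 where there is no reading), "fx", "fy", "cx", "cy" (pixels), "cam_to_world" (4x4, takes a point from camera to world coordinates). Camera axes: x right, y down, z forward; pixel columns grow to the right and rows downward; lengths in m; the calibration is good to about 2 mm. A picture is of the moment at which its call begins.
- bot.job_done(): hands the job in, once; it reports no verdict.
The state is a dict: "clock": time; "qpos": joint angles; "qd": joint speeds; "joint_efforts": joint torques, N m; "ee_pos": TCP position; "ee_rot": TCP orientation; "force": force on the tool from outside, world axes, zero at the start; "ft_torque": the same for the moment, N m; "finger_gap": finger opening in m.
Only numpy, scipy, OpenCV 4.12 (cv2) and the standard library are available. Lean on these libraries where they do the work, as an engineer would, in place of code of your own. Each camera call takes 0.05 s, during which the arm holds its last target.

## Working session

There is one attempt and no reset: what is moved stays moved. The work goes in short steps, Python scripts to look and compute and a tool call to move; the robot and the scene stay as the last step left them, time stands still between calls to the robot, and variables do not carry over. Pictures are saved under pics/ and viewed, and the job is handed in when it is done.

Besides the shell and the picture viewer there is one more tool, called after ">>>" as name([rows], argument=value, ...), one row to a line, values as JSON. move_arm: Moves the arm, as the interface text tells. Its arguments: {"type":"object","properties":{"commands":{"type":"array","items":{"type":"object","properties":{"tx":{"type":"number"},"ty":{"type":"number"},"tz":{"type":"number"},"yaw":{"type":"number"},"hand":{"type":"number"}}}},"force":{"type":"number"}},"required":["commands"]}

```bash
mkdir -p pics; ls
cat > h.py <<'E'
import numpy as np, cv2
from rig import bot
def snap(cam,name):
    d=bot.read_camera(cam); cv2.imwrite(f'pics/{name}.png',cv2.cvtColor(d['frame'],cv2.COLOR_RGB2BGR)); np.savez(f'pics/{name}.npz',**d); return d
def cloud(d):
    z=d['depth']; v,u=np.mgrid[:z.shape[0],:z.shape[1]]
    p=np.stack([(u-d['cx'])/d['fx']*z,(v-d['cy'])/d['fy']*z,z],-1)
    T=d['cam_to_world']; return p@T[:3,:3].T+T[:3,3]
def ray(d,u,v,h):
    T=d['cam_to_world']; r=T[:3,:3]@np.array([(u-d['cx'])/d['fx'],(v-d['cy'])/d['fy'],1]); t=(h-T[2,3])/r[2]; return T[:3,3]+t*r
E
python3 - <<'E'
from h import *
snap('top','top0');snap('scene','scene0')
o=bot.get_obs();print(o)
E
```

```text
pics
{'clock': 0.1, 'qpos': array([-8.86299883e-01,  4.08047923e-02,  8.38950088e-02, -3.83902368e-04,
       -1.61552323e+00, -3.33717676e-01]), 'qd': array([-0.00049393, -0.00149827,  0.00121249,  0.00241297, -0.00128689,
       -0.00134481]), 'joint_efforts': array([-4.10987064e-03, -3.69346619e+01,  3.48282194e+01,  6.95174485e+00,
       -4.48337785e-03,  6.50475513e-07]), 'ee_pos': array([ 0.20614213, -0.56315455,  0.23034484]), 'ee_rot': array([ 5.48126528e-01, -3.09293509e+00, -2.53811505e-03]), 'force': array([ 0.59943106, -0.51804685,  0.01639337]), 'ft_torque': array([ 0.0432155 , -0.02451784, -0.05226344]), 'finger_gap': 0.08568479008170025}
```

View pics/top0.png

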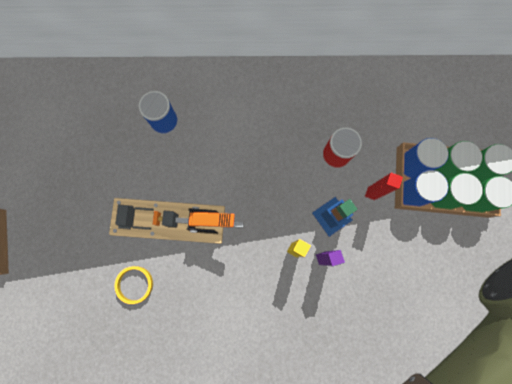

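View pics/scene0.png

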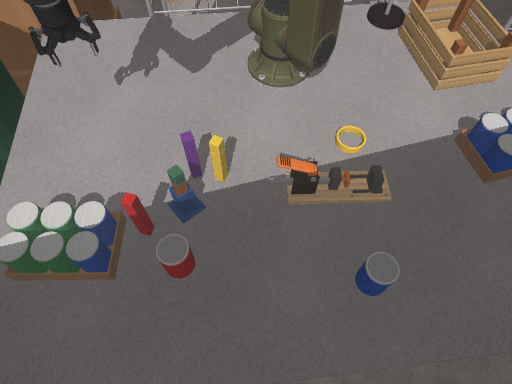

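The top view shows the green post top at about (347,208) in the blue holder at (333,215). The clamp's fixed jaw is at the left (125,217), its orange trigger is at (212,219), and look-alikes stand at (302,248), (330,258) and (390,183). Next I'll measure these.

```bash
cat > m.py <<'E'
from h import *
for n in ('top','scene'):
    d=dict(np.load(f'pics/{n}0.npz')); P=cloud(d); hsv=cv2.cvtColor(d['frame'],cv2.COLOR_RGB2HSV)
    print(n,d['cam_to_world'][:3,3].round(3))
    H,S,V=[hsv[...,i].astype(int) for i in range(3)]
    z=P[...,2]
    def rect(m,name):
        if m.sum()<5: print(name,'none');return
        q=P[m][:,:2]; r=cv2.minAreaRect((q*1000).astype(np.float32)); print(name,m.sum(),'med',np.median(P[m],0).round(4),'rect',np.round(r[0],1),np.round(r[1],1),round(r[2],1),'z',np.percentile(P[m][:,2],[5,95]).round(3))
    X,Y=P[...,0],P[...,1]
    g=(H>60)&(H<95)&(S>60)
    if n=='top':
        v,u=np.nonzero(g); print('green px',u.min(),u.max(),v.min(),v.max())
    rect(g&(abs(z-.175)<.006),'greentop')
    rect((H>100)&(H<125)&(S>100)&(abs(z-.095)<.005),'rim')
    rect((H>100)&(H<125)&(S>100)&(z>.0)&(z<.02),'foot')
    rect((H<13)&(S>170)&(abs(z-.13)<.035)&(V>120),'orange')
    rect((H>10)&(H<25)&(S>60)&(abs(z-.018)<.006),'base')
    rect((H>22)&(H<32)&(S>150)&(z<.04),'tape')
    print('robot axis test', ray(d,347,208,.175).round(3))
E
python3 m.py
```

```text
top [ 0.424 -0.131  0.971]
green px 337 506 144 217
greentop 175 med [ 0.5296 -0.3291  0.1744] rect [ 529.2 -329.6] [27.2 28.4] 34.0 z [0.172 0.177]
rim 277 med [ 0.5617 -0.3362  0.0948] rect [ 633.9 -201.9] [700.9 220.4] 80.2 z [0.091 0.099]
foot 469 med [ 0.5268 -0.3167  0.0049] rect [ 609.8 -215.2] [737.4 203.2] 76.6 z [0.002 0.017]
orange 148 med [ 0.5086 -0.0607  0.1394] rect [ 538.6 -209. ] [ 50. 461.] 9.6 z [0.102 0.157]
base 2945 med [0.505  0.1063 0.0178] rect [ 502.4 -111.4] [ 283.8 1232.5] 9.1 z [0.014 0.022]
tape 362 med [0.3576 0.1714 0.0232] rect [416.4   2. ] [ 86.4 432.2] 19.4 z [0.01  0.026]
robot axis test [ 0.528 -0.327  0.175]
scene [ 1.014 -0.197  0.883]
greentop 126 med [ 0.5337 -0.3286  0.1738] rect [ 532.4 -329.9] [27.8 27. ] 36.9 z [0.172 0.176]
rim 454 med [ 0.5504 -0.3057  0.0944] rect [654.7  24.8] [ 365.  1185.3] 7.7 z [0.091 0.099]
foot 432 med [ 0.5524 -0.3207  0.0054] rect [659.7  10.2] [ 345.6 1203. ] 3.0 z [0.002 0.019]
orange 405 med [ 0.5206 -0.0365  0.1266] rect [ 546.  -216.6] [ 49.7 476. ] 10.3 z [0.107 0.151]
base 2777 med [0.5295 0.1402 0.0176] rect [268.7 -27.3] [ 728.4 1549.4] 9.0 z [0.013 0.023]
tape 91 med [0.4028 0.1301 0.0233] rect [422.3 -14.4] [ 85.4 461.9] 17.9 z [0.006 0.035]
robot axis test [0.671 0.046 0.175]
```

Run:
```python
import cv2
a=cv2.imread('pics/top0.png')
cv2.imwrite('pics/tc.png',cv2.resize(a[180:260,90:250],None,fx=5,fy=5,interpolation=cv2.INTER_CUBIC))
cv2.imwrite('pics/tg.png',cv2.resize(a[165:285,270:430],None,fx=5,fy=5,interpolation=cv2.INTER_CUBIC))
b=cv2.imread('pics/scene0.png')
cv2.imwrite('pics/sc.png',cv2.resize(b[130:220,260:410],None,fx=5,fy=5,interpolation=cv2.INTER_CUBIC))
```

```text
(no output)
```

View pics/tc.png

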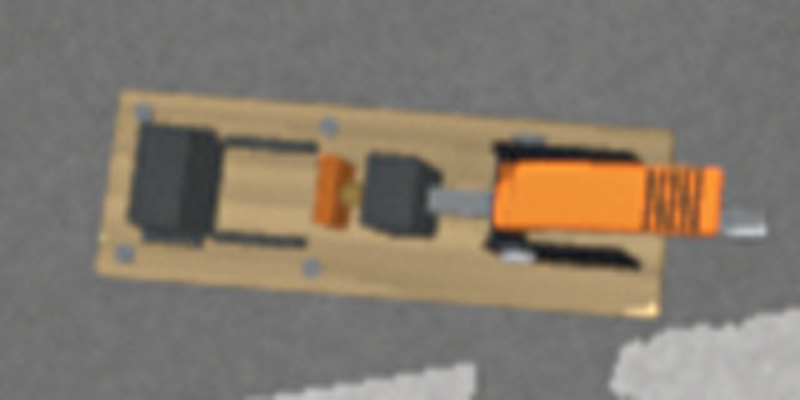

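View pics/tg.png

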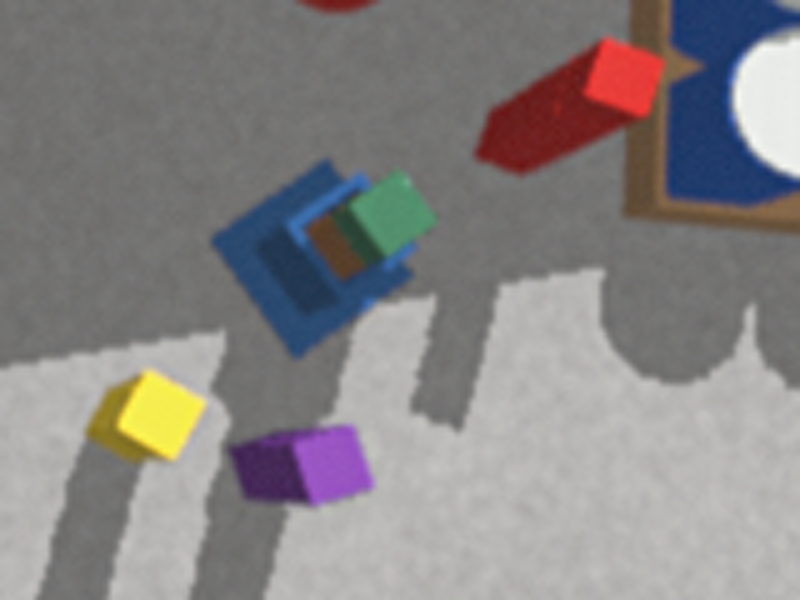

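View pics/sc.png

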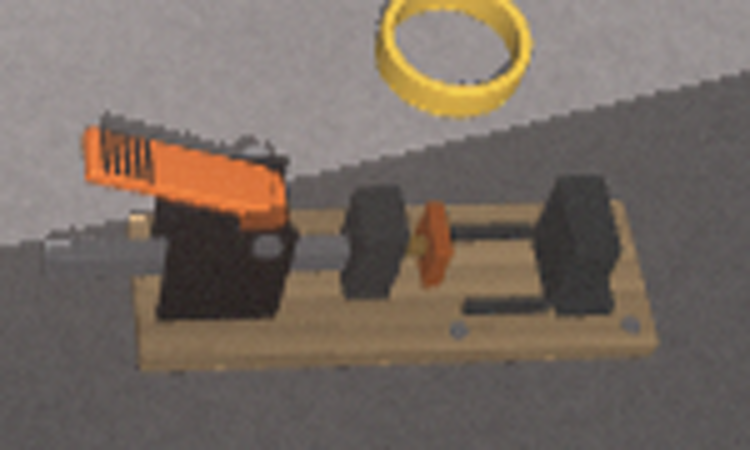

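The crops show the clamp's axis running nearly along world +y toward the fixed jaw at left. The jaw already sits at an unknown travel. The nearest neighbour to the green post is the holder itself, and the other posts are about 60 mm or more away. I'll refine the clamp frame next.

```bash
cat > m2.py <<'E'
from h import *
for n in ('top','scene'):
    d=dict(np.load(f'pics/{n}0.npz')); P=cloud(d); hsv=cv2.cvtColor(d['frame'],cv2.COLOR_RGB2HSV)
    H,S,V=[hsv[...,i].astype(int) for i in range(3)]; z=P[...,2];X,Y=P[...,0],P[...,1]
    loc=(Y>-.12)&(Y<.27)&(X>.42)&(X<.62)
    def rect(m,name):
        m=cv2.morphologyEx(m.astype(np.uint8),cv2.MORPH_OPEN,np.ones((2,2)))>0
        if m.sum()<5: print(name,'none');return
        q=P[m][:,:2]; r=cv2.minAreaRect((q*1000).astype(np.float32)); print(n,name,m.sum(),'med',np.median(P[m],0).round(4),'rect',np.round(r[0],1),np.round(r[1],1),round(r[2],1),'z',np.percentile(P[m][:,2],[5,95]).round(3))
    rect(loc&(H>8)&(H<28)&(S>40)&(abs(z-.018)<.005),'base')
    rect(loc&(S<90)&(V<110)&(abs(z-.078)<.004)&(Y>.08),'fixedtop')
    rect(loc&(S<90)&(V<110)&(abs(z-.084)<.004)&(Y<.13),'movetop')
    rect(loc&(H<14)&(S>150)&(z>.1),'lever')
    rect(loc&(H<14)&(S>150)&(abs(z-.068)<.004),'padtop')
    b=(X>.46)&(X<.64)&(Y<-.24)&(Y>-.4)&(H>95)&(H<125)&(S>90)
    rect(b&(abs(z-.095)<.004),'rim'); rect(b&(z<.02)&(z>.001),'foot')
    # ray-plane method for base outline at z=.018
    m=(loc&(z>.01)&(z<.2)&(H>8)&(H<28)&(S>40)).astype(np.uint8)
    c=max(cv2.findContours(cv2.morphologyEx(m,cv2.MORPH_CLOSE,np.ones((9,9))),0,2)[0],key=cv2.contourArea)[:,0]
    q=np.array([ray(d,u,v,.018)[:2] for u,v in c]); r=cv2.minAreaRect((q*1000).astype(np.float32)); print(n,'baseray',np.round(r[0],1),np.round(r[1],1),round(r[2],2))
    for nm,mm in(('tape',(H>22)&(H<32)&(S>150)&(z<.05)&(Y>.05)),('yellow',(H>22)&(H<32)&(S>120)&(Y<-.15)&(Y>-.4)&(z>.1)),('purple',(H>130)&(H<160)&(S>80)&(z>.1)),('red',((H<6)|(H>174))&(S>150)&(z>.12)&(Y<-.2))): rect(mm,nm)
E
python3 m2.py
```

```text
top base 2453 med [0.5027 0.0969 0.0178] rect [509.  45.] [373.4 114.6] 81.1 z [0.012 0.069]
top fixedtop 212 med [0.5213 0.1811 0.0775] rect [523.5 184.7] [30.2 48.5] 80.8 z [0.069 0.081]
top movetop 159 med [0.5138 0.0695 0.0833] rect [514.7  71.3] [22.8 32.9] 86.0 z [0.071 0.087]
top lever 216 med [ 0.5029 -0.0628  0.1406] rect [489.1 -66.1] [173.6  60.7] 63.7 z [0.016 0.149]
top padtop 57 med [0.5176 0.1036 0.0665] rect [517.5 105.1] [ 7.2 30.9] 86.9 z [0.054 0.07 ]
top rim 113 med [ 0.5218 -0.3271  0.0936] rect [ 476.7 -258.4] [ 48.4 272.7] 32.6 z [0.003 0.098]
top foot 401 med [ 0.5183 -0.3184  0.0045] rect [ 473.6 -254.7] [ 73.6 261.7] 34.1 z [0.001 0.093]
top baseray [516.4  75.8] [310.8  94.8] 85.72
top tape 360 med [0.3542 0.17   0.0221] rect [356.8 162.6] [85.1 86.6] 26.0 z [0.    0.026]
top yellow 222 med [ 0.4421 -0.2293  0.1692] rect [ 441.4 -242.2] [58.3 30.5] 79.8 z [0.002 0.172]
top purple 257 med [ 0.4217 -0.2972  0.1689] rect [ 416.1 -244.3] [ 36.  226.1] 3.8 z [0.002 0.172]
top red 300 med [ 0.5842 -0.4306  0.1676] rect [ 592.9 -460.6] [33.4 93.9] 13.4 z [0.044 0.
[... 357 characters left out ...]
.4 -111.3] [111.8 621.7] 69.3 z [0.062 0.147]
scene padtop 40 med [0.5241 0.108  0.0669] rect [510.4 118.8] [19.4 62.3] 52.6 z [0.017 0.07 ]
scene rim 65 med [ 0.5458 -0.329   0.0926] rect [ 533.2 -329. ] [41.8 42. ] 35.0 z [0.085 0.096]
scene foot 336 med [ 0.5508 -0.3255  0.0042] rect [ 753.6 -247. ] [524.5  84. ] 20.0 z [-0.    0.01]
scene baseray [495.9  79.8] [310.3 155.5] 83.73
tape none
scene yellow 142 med [ 0.4555 -0.2298  0.1671] rect [ 726.6 -221.4] [576.8  31.2] 1.8 z [0.113 0.171]
scene purple 286 med [ 0.4375 -0.2977  0.1461] rect [ 650.  -265.6] [741.   29.2] 8.4 z [0.096 0.17 ]
scene red 215 med [ 0.6009 -0.4322  0.1664] rect [ 792.9 -310.8] [497.   34.2] 31.1 z [0.121 0.171]
```

```bash
cat > m3.py <<'E'
from h import *
a=np.radians(85.7); 
for n in ('top','scene'):
    d=dict(np.load(f'pics/{n}0.npz')); P=cloud(d); hsv=cv2.cvtColor(d['frame'],cv2.COLOR_RGB2HSV)
    H,S,V=[hsv[...,i].astype(int) for i in range(3)]; z=P[...,2];X,Y=P[...,0],P[...,1]
    loc=(Y>-.12)&(Y<.24)&(X>.44)&(X<.60)
    base=loc&(H>8)&(H<28)&(S>40)&(abs(z-.018)<.005)
    q=(P[base][:,:2]*1000).astype(np.float32); r=cv2.minAreaRect(q); print(n,'base',np.round(r[0],1),np.round(r[1],1),round(r[2],2))
    e=np.array([np.cos(a),np.sin(a)]); f=np.array([-e[1],e[0]])
    def ext(m,nm):
        s=P[m][:,:2]@e*1000;t=P[m][:,:2]@f*1000; print(n,nm,m.sum(),'along',np.percentile(s,[1,10,50,90,99]).round(1),'across',np.percentile(t,[1,10,50,90,99]).round(1))
    ext(base,'base')
    ext(loc&(S<90)&(V<110)&(abs(z-.078)<.003)&(Y>.13),'fixedtop')
    ext(loc&(S<90)&(V<110)&(abs(z-.050)<.02)&(Y>.13)&(Y<.2),'fixedface')
    ext(loc&(S<90)&(V<110)&(abs(z-.084)<.003)&(Y<.13)&(Y>.04),'movetop')
    ext(loc&(H<14)&(S>150)&(z>.09),'lever')
    ext(loc&(H<14)&(S>150)&(abs(z-.068)<.003)&(Y>.05),'padtop')
    ext(loc&(S<90)&(V<110)&(abs(z-.028)<.003)&(Y<.17)&(Y>.1),'lips')
    g=(H>60)&(H<95)&(S>60)&(abs(z-.175)<.003)&(Y>-.36)
    r=cv2.minAreaRect((P[g][:,:2]*1000).astype(np.float32));print('green',np.round(r[0],1),np.round(r[1],1),round(r[2],2))
E
python3 m3.py
```

```text
top base [517.8  89.8] [285.6  95.1] 85.7
top base 2471 along [-11.9  17.  139.6 239.6 268.3] across [-556.1 -550.9 -497.7 -467.5 -462.6]
top fixedtop 201 along [210.5 212.6 222.1 232.3 235.2] across [-532.9 -528.1 -508.5 -489.6 -485.1]
top fixedface 126 along [191.3 210.2 211.  216.6 233.5] across [-537.  -530.1 -507.4 -484.8 -481.1]
top movetop 144 along [ 98.9 101.1 110.8 121.  123.4] across [-526.1 -523.1 -509.5 -496.2 -492.4]
top lever 270 along [-47.3 -39.4 -20.5  49.   56.7] across [-529.3 -523.1 -508.9 -496.5 -495.2]
top padtop 54 along [140.  140.8 144.6 148.1 149.7] across [-525.1 -522.5 -508.3 -496.6 -494. ]
top lips 73 along [164.9 168.2 186.6 204.5 209.2] across [-536.4 -535.4 -530.9 -484.8 -483.4]
green [ 529.4 -329.6] [27.2 28.1] 33.19
scene base [521.6  90.1] [285.5  96.4] 86.05
scene base 1565 along [-11.4  15.9 142.7 247.7 269.1] across [-560.3 -557.1 -537.6 -479.4 -467.6]
scene fixedtop 138 along [212.  214.  223.2 233.5 236. ] across [-536.9 -533.  -511.8 -493.8 -488.8]
scene fixedface 163 along [210.3 211.1 212.3 229.8 235.2] across [-540.4 -537.7 -533.9 -498.8 -490.2]
scene movetop 103 along [100.  102.  111.4 121.4 124.4] across [-529.  -526.3 -512.6 -498.3 -495.6]
scene lever 382 along [-46.6 -35.   11.6  46.7  55.4] across [-527.7 -526.6 -518.1 -503.3 -499.7]
scene padtop 36 along [141.4 142.1 145.2 149.2 150.6] across [-528.5 -526.2 -514.1 -501.3 -498.6]
scene lips 68 along [165.8 168.9 188.4 205.2 210.2] across [-540.1 -539.5 -533.8 -488.5 -485.6]
green [ 532.4 -329.9] [27.8 27. ] 36.89
```

```bash
cat >> h.py <<'E'
from scipy.spatial.transform import Rotation as Rn
def go(x,y,z,yang=None):
    o=bot.get_obs(); R=Rn.from_rotvec(o['ee_rot']).as_matrix(); d=R.T@(np.array([x,y,z])-o['ee_pos'])*100
    cur=np.degrees(np.arctan2(R[1,1],R[0,1]))
    s='t=%.2f pos %s tilt %.2fdeg yang %.1f F %s gap %.4f | tx %.2f ty %.2f tz %.2f'%(o['clock'],o['ee_pos'].round(4),np.degrees(np.arccos(-R[2,2])),cur,o['force'].round(1),o['finger_gap'],*d)
    if yang is not None: s+=' yaw %.2f'%(-(((yang-cur)+90)%180-90)/8)
    print(s)
E
python3 -c "
from h import *
go(.531,-.330,.255,125.3)"
```

```text
t=0.10 pos [ 0.2061 -0.5632  0.2303] tilt 0.10deg yang 110.1 F [ 0.6 -0.5  0. ] gap 0.0857 | tx -38.52 ty 10.74 tz -2.45 yaw -1.90
```

>>> move_arm([
  {"tx":-2,"ty":0.5,"tz":-2.45,"yaw":-0.2,"hand":8.5},
  {"tx":-7,"ty":1.9,"tz":-2.45,"yaw":-0.5},
  {"tx":-13,"ty":3.6,"tz":-2.45,"yaw":-0.8},
  {"tx":-19,"ty":5.3,"tz":-2.45,"yaw":-1.1},
  {"tx":-25,"ty":7,"tz":-2.45,"yaw":-1.4},
  {"tx":-31,"ty":8.6,"tz":-2.45,"yaw":-1.7},
  {"tx":-36,"ty":10,"tz":-2.45,"yaw":-1.9},
  {"tx":-38.5,"ty":10.7,"tz":-2.45,"yaw":-1.9},
  {"tx":-38.5,"ty":10.7,"tz":-2.45,"yaw":-1.9},
  {"tx":-38.5,"ty":10.7,"tz":-2.45,"yaw":-1.9},
])

```text
invalid input
```

Run:
```python
from h import *
go(.531,-.330,.255,125.3)
d=snap('wrist','w1'); P=cloud(d); hsv=cv2.cvtColor(d['frame'],cv2.COLOR_RGB2HSV)
H,S,V=[hsv[...,i].astype(int) for i in range(3)];z=P[...,2]
g=(H>60)&(H<95)&(S>60)&(abs(z-.175)<.006)
print(g.sum(),np.median(P[g],0)); r=cv2.minAreaRect((P[g][:,:2]*1000).astype(np.float32));print('green',r)
b=(H>100)&(H<125)&(S>100)&(abs(z-.095)<.004)
r=cv2.minAreaRect((P[b][:,:2]*1000).astype(np.float32));print('rim',r)
```

```text
t=0.10 pos [ 0.2061 -0.5632  0.2303] tilt 0.10deg yang 110.1 F [ 0.6 -0.5  0. ] gap 0.0857 | tx -38.52 ty 10.74 tz -2.45 yaw -1.90
0 [nan nan nan]
green ((0.0, 0.0), (0.0, 0.0), 0.0)
rim ((0.0, 0.0), (0.0, 0.0), 0.0)
  return _methods._mean(a, axis=axis, dtype=dtype,
  ret = um.true_divide(
```

View pics/w1.png

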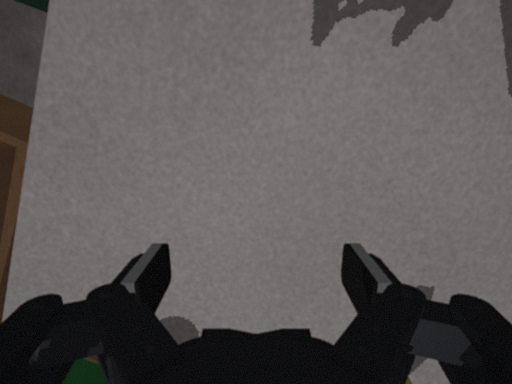

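The move was refused, so the wrist picture shows only bare table between the fingers. I'll retry with every field in every row.

>>> move_arm([
  {"tx":-2,"ty":0.5,"tz":-2.5,"yaw":-0.2,"hand":8.5},
  {"tx":-7,"ty":1.9,"tz":-2.5,"yaw":-0.5,"hand":8.5},
  {"tx":-13,"ty":3.6,"tz":-2.5,"yaw":-0.8,"hand":8.5},
  {"tx":-19,"ty":5.3,"tz":-2.5,"yaw":-1.1,"hand":8.5},
  {"tx":-25,"ty":7,"tz":-2.5,"yaw":-1.4,"hand":8.5},
  {"tx":-31,"ty":8.6,"tz":-2.5,"yaw":-1.7,"hand":8.5},
  {"tx":-36,"ty":10,"tz":-2.5,"yaw":-1.9,"hand":8.5},
  {"tx":-38.5,"ty":10.7,"tz":-2.5,"yaw":-1.9,"hand":8.5},
  {"tx":-38.5,"ty":10.7,"tz":-2.5,"yaw":-1.9,"hand":8.5},
], force=30)

```text
clock: 1.27
ee_pos: [0.5318, -0.3297, 0.2553]
ee_rot: [0.955, -2.992, -0.002]
force: [-0.1, 0.4, 0.0]
finger_gap: 0.0853
```

```bash
cat > w.py <<'E'
import sys
from h import *
d=snap('wrist',sys.argv[1]); P=cloud(d); hsv=cv2.cvtColor(d['frame'],cv2.COLOR_RGB2HSV)
H,S,V=[hsv[...,i].astype(int) for i in range(3)];z=P[...,2]
g=(H>60)&(H<95)&(S>60)&(abs(z-.175)<.006)
if g.sum(): print(g.sum(),np.median(P[g],0)); r=cv2.minAreaRect((P[g][:,:2]*1000).astype(np.float32));print('green',r)
b=(H>100)&(H<125)&(S>100)&(abs(z-.095)<.004)
if b.sum(): r=cv2.minAreaRect((P[b][:,:2]*1000).astype(np.float32));print('rim',r)
go(.531,-.330,.136,125.3)
E
python3 w.py w2
```

```text
1152 [ 0.52879758 -0.33182817  0.17393241]
green ((529.2643432617188, -331.2994384765625), (27.98463249206543, 27.647232055664062), 34.5776481628418)
rim ((560.0379028320312, -451.8449401855469), (130.29364013671875, 276.76361083984375), 34.73361587524414)
t=1.32 pos [ 0.531  -0.3306  0.2558] tilt 0.06deg yang 125.3 F [-0.3 -0.2 -0.6] gap 0.0849 | tx -0.04 ty 0.04 tz 11.98 yaw 0.00
```

View pics/w2.png

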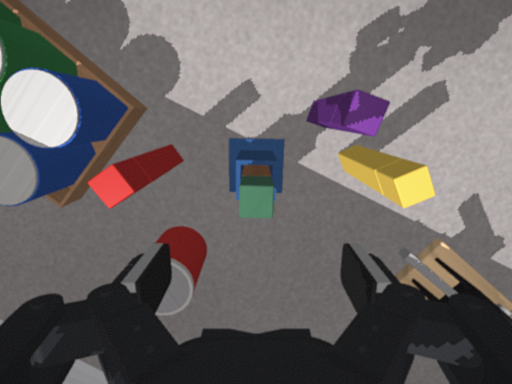

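The wrist view shows the green post top at (256,197), upright in the holder and centred left-right between the fingers, with nothing in the fingers' way. Descending.

>>> move_arm([
  {"tx":0.1,"ty":0,"tz":3,"yaw":0.1,"hand":8.5},
  {"tx":0.1,"ty":0,"tz":7,"yaw":0.1,"hand":8.5},
  {"tx":0.1,"ty":0,"tz":10,"yaw":0.1,"hand":8.5},
  {"tx":0.1,"ty":0,"tz":12.5,"yaw":0.1,"hand":8.5},
  {"tx":0.1,"ty":0,"tz":13,"yaw":0.1,"hand":8.5},
  {"tx":0.1,"ty":0,"tz":13,"yaw":0.1,"hand":5},
  {"tx":0.1,"ty":0,"tz":13,"yaw":0.1,"hand":2},
  {"tx":0.1,"ty":0,"tz":13,"yaw":0.1,"hand":2},
  {"tx":0.1,"ty":0,"tz":13,"yaw":0.1,"hand":2},
  {"tx":0.1,"ty":0,"tz":13,"yaw":0.1,"hand":2},
], force=40)

```text
clock: 2.58
ee_pos: [0.5305, -0.3314, 0.1274]
ee_rot: [-0.932, 2.999, -0.002]
force: [-0.3, 0.9, 3.9]
finger_gap: 0.0274
```

```bash
python3 w.py w3
```

```text
4652 [ 0.52767779 -0.33337052  0.17394436]
green ((529.792236328125, -332.2423095703125), (28.824111938476562, 28.060319900512695), 34.50820541381836)
rim ((521.8990478515625, -336.50115966796875), (26.23912811279297, 44.13995361328125), 34.3190803527832)
t=2.62 pos [ 0.5305 -0.3314  0.1273] tilt 0.08deg yang 124.5 F [-0.4  1.5  5.4] gap 0.0274 | tx -0.12 ty 0.09 tz -0.87 yaw -0.10
```

View pics/w3.png

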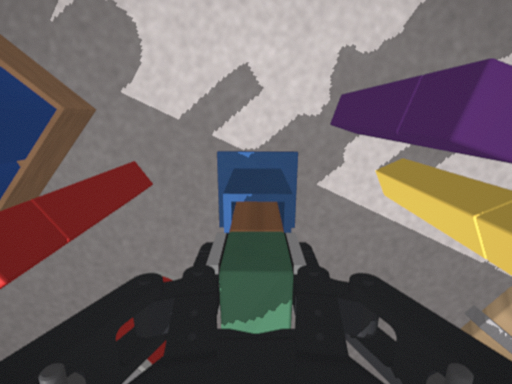

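The post is gripped square (gap 27.4 mm), with its green top at (256,290) centred between the fingers. Lifting straight up.

>>> move_arm([
  {"tx":0,"ty":0,"tz":-1,"yaw":0,"hand":2},
  {"tx":0,"ty":0,"tz":-3,"yaw":0,"hand":2},
  {"tx":0,"ty":0,"tz":-6,"yaw":0,"hand":2},
  {"tx":0,"ty":0,"tz":-9,"yaw":0,"hand":2},
  {"tx":0,"ty":0,"tz":-12,"yaw":0,"hand":2},
  {"tx":0,"ty":0,"tz":-15,"yaw":0,"hand":2},
  {"tx":0,"ty":0,"tz":-17,"yaw":0,"hand":2},
  {"tx":0,"ty":0,"tz":-17,"yaw":0,"hand":2},
], force=40)

```text
clock: 3.62
ee_pos: [0.5306, -0.3316, 0.2991]
ee_rot: [-0.93, 2.997, -0.004]
force: [-0.0, -0.3, -1.9]
finger_gap: 0.0274
```

```bash
python3 w.py w4; python3 -c "
from h import *
go(.523,.152,.297,175.7)
snap('scene','s4')"
```

```text
rim ((559.06201171875, -449.92205810546875), (127.22173309326172, 272.15850830078125), 34.92809295654297)
t=3.67 pos [ 0.5304 -0.3312  0.2971] tilt 0.09deg yang 124.5 F [ 1.2  0.2 -1.9] gap 0.0277 | tx -0.10 ty 0.08 tz 16.11 yaw -0.10
t=3.67 pos [ 0.5304 -0.3312  0.2971] tilt 0.09deg yang 124.5 F [ 1.2  0.2 -1.9] gap 0.0277 | tx -26.76 ty 40.24 tz 0.01 yaw -6.40
```

View pics/s4.png

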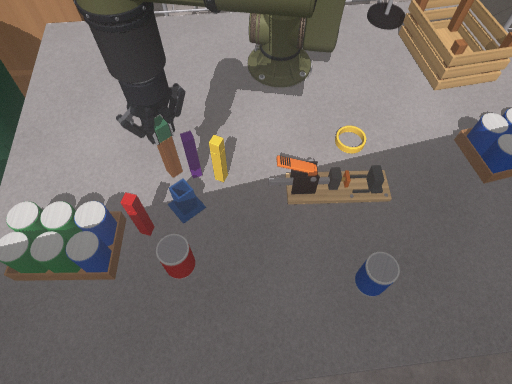

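The scene view shows the post hanging free and upright (161,150), well above the holder (180,190). Carrying it over the clamp now; the foot is about 175 mm high and passes above the trigger's 150 mm.

>>> move_arm([
  {"tx":-1,"ty":1.5,"tz":0,"yaw":-0.2,"hand":2},
  {"tx":-3.5,"ty":5.2,"tz":0,"yaw":-0.8,"hand":2},
  {"tx":-6.5,"ty":9.8,"tz":0,"yaw":-1.6,"hand":2},
  {"tx":-9.5,"ty":14.3,"tz":0,"yaw":-2.3,"hand":2},
  {"tx":-12.5,"ty":18.8,"tz":0,"yaw":-3,"hand":2},
  {"tx":-15.5,"ty":23.3,"tz":0,"yaw":-3.7,"hand":2},
  {"tx":-18.5,"ty":27.8,"tz":0,"yaw":-4.4,"hand":2},
  {"tx":-21.5,"ty":32.3,"tz":0,"yaw":-5.1,"hand":2},
  {"tx":-24.5,"ty":36.8,"tz":0,"yaw":-5.8,"hand":2},
  {"tx":-26.7,"ty":40.2,"tz":0,"yaw":-6.4,"hand":2},
], force=40)

```text
clock: 4.97
ee_pos: [0.5213, 0.1539, 0.2953]
ee_rot: [2.142, -2.296, -0.001]
force: [-0.1, 0.0, -0.7]
finger_gap: 0.0276
```

>>> move_arm([
  {"tx":0,"ty":0,"tz":0,"yaw":0,"hand":2},
  {"tx":0,"ty":0,"tz":0,"yaw":0,"hand":2},
], force=40)

```text
clock: 5.22
ee_pos: [0.522, 0.1515, 0.2958]
ee_rot: [2.137, -2.302, -0.0]
force: [0.5, 0.3, -1.5]
finger_gap: 0.0278
```

Run:
```python
from h import *
d=snap('wrist','w5'); snap('scene','s5'); P=cloud(d); hsv=cv2.cvtColor(d['frame'],cv2.COLOR_RGB2HSV)
H,S,V=[hsv[...,i].astype(int) for i in range(3)];z=P[...,2];X,Y=P[...,0],P[...,1]
a=np.radians(85.7);e=np.array([np.cos(a),np.sin(a)]); f=np.array([-e[1],e[0]])
loc=(Y>-.12)&(Y<.24)&(X>.44)&(X<.60)
def ext(m,nm):
    if m.sum()<5: print(nm,'none');return
    s=P[m][:,:2]@e*1000;t=P[m][:,:2]@f*1000; print(nm,m.sum(),'along',np.percentile(s,[1,10,50,90,99]).round(1),'across',np.percentile(t,[1,10,50,90,99]).round(1))
base=loc&(H>8)&(H<28)&(S>40)&(abs(z-.018)<.005)
r=cv2.minAreaRect((P[base][:,:2]*1000).astype(np.float32)); print('base',r); ext(base,'base')
ext(loc&(S<90)&(V<110)&(abs(z-.078)<.003)&(Y>.13),'fixedtop')
ext(loc&(S<90)&(V<110)&(abs(z-.028)<.003)&(Y<.2)&(Y>.1),'lips')
ext(loc&(H<14)&(S>150)&(abs(z-.068)<.003),'padtop')
go(.523,.152,.139,175.7)
```

```text
base ((519.1420288085938, 88.44548797607422), (282.9487609863281, 95.0918197631836), 85.67719268798828)
base 7809 along [-10.6  25.2 124.3 207.5 259.4] across [-557.7 -552.9 -509.5 -469.1 -464.2]
fixedtop 36 along [209.9 211.1 216.1 224.  228.7] across [-535.6 -535.5 -534.  -532.  -531.2]
lips 284 along [163.9 169.2 189.3 215.5 232.6] across [-540.4 -537.  -532.3 -485.1 -481.6]
padtop 191 along [139.6 140.8 144.5 148.2 148.3] across [-527.1 -524.5 -510.7 -498.1 -495.5]
t=5.33 pos [0.5223 0.1507 0.2963] tilt 0.01deg yang 175.7 F [-0.3 -0.3 -1.7] gap 0.0277 | tx -0.14 ty -0.06 tz 15.73 yaw -0.01
```

View pics/w5.png

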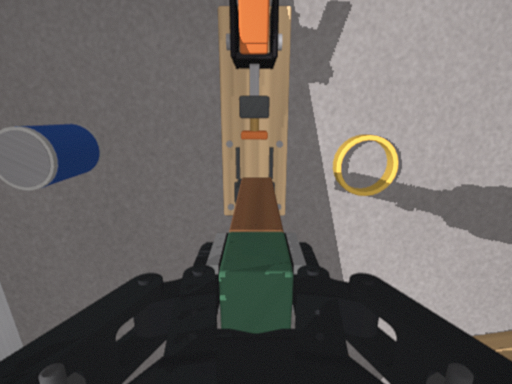

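View pics/s5.png

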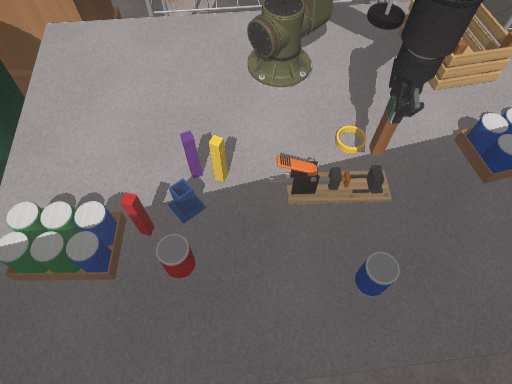

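The wrist view shows the post over the pocket, in line with the bar and the two guide lips near (237,165) and (271,165). The clamp measurement agrees with the first one to about 1 mm. Lowering.

```bash
python3 -c "
from h import *
go(.5235,.1537,.145,175.7)"
```

```text
t=5.33 pos [0.5223 0.1507 0.2963] tilt 0.01deg yang 175.7 F [-0.3 -0.3 -1.7] gap 0.0277 | tx -0.31 ty -0.09 tz 15.13 yaw -0.01
```

>>> move_arm([
  {"tx":-0.3,"ty":-0.1,"tz":1,"yaw":0,"hand":2},
  {"tx":-0.3,"ty":-0.1,"tz":4,"yaw":0,"hand":2},
  {"tx":-0.3,"ty":-0.1,"tz":7,"yaw":0,"hand":2},
  {"tx":-0.3,"ty":-0.1,"tz":10,"yaw":0,"hand":2},
  {"tx":-0.3,"ty":-0.1,"tz":12.5,"yaw":0,"hand":2},
  {"tx":-0.3,"ty":-0.1,"tz":14.2,"yaw":0,"hand":2},
  {"tx":-0.3,"ty":-0.1,"tz":15.1,"yaw":0,"hand":2},
  {"tx":-0.3,"ty":-0.1,"tz":15.1,"yaw":0,"hand":2},
], force=40)

```text
clock: 6.32
ee_pos: [0.5237, 0.154, 0.1451]
ee_rot: [2.136, -2.303, -0.0]
force: [-0.1, 0.6, -0.8]
finger_gap: 0.0277
```

Run:
```python
from h import *
d=snap('scene','s6'); b=cv2.imread('pics/s6.png')
cv2.imwrite('pics/s6c.png',cv2.resize(b[60:220,260:440],None,fx=4,fy=3.7,interpolation=cv2.INTER_CUBIC))
go(.5235,.1537,.1405,175.7)
```

```text
t=6.38 pos [0.524  0.1542 0.1459] tilt 0.05deg yang 175.7 F [ 0.7 -0.4 -0.3] gap 0.0277 | tx 0.06 ty 0.05 tz 0.54 yaw -0.00
```

View pics/s6c.png

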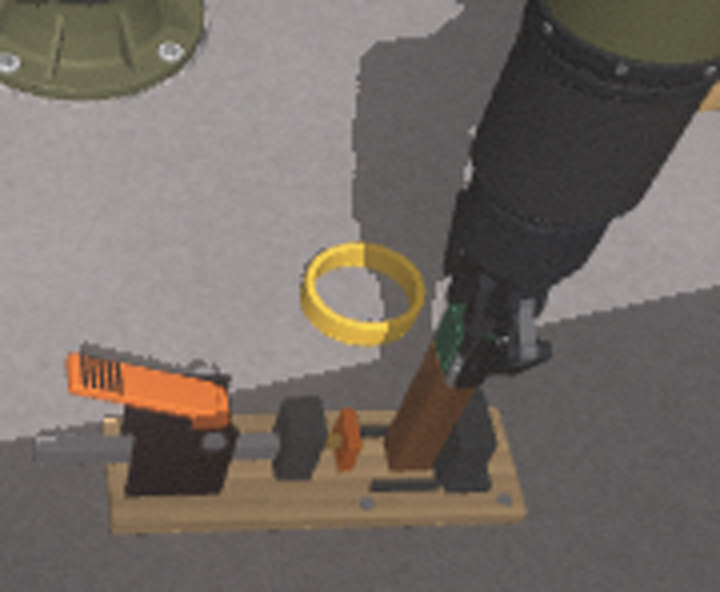

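The foot at crop (412,460) is between the lips and close in front of the fixed jaw. Setting it down.

>>> move_arm([
  {"tx":0,"ty":0,"tz":0.2,"yaw":0,"hand":2},
  {"tx":0,"ty":0,"tz":0.4,"yaw":0,"hand":2},
  {"tx":0,"ty":0,"tz":0.5,"yaw":0,"hand":2},
  {"tx":0,"ty":0,"tz":0.5,"yaw":0,"hand":2},
], force=40)

```text
clock: 6.88
ee_pos: [0.5238, 0.1543, 0.1404]
ee_rot: [-2.136, 2.303, 0.0]
force: [-0.2, -0.2, -0.9]
finger_gap: 0.0275
```

>>> move_arm([
  {"tx":0,"ty":0,"tz":0.1,"yaw":0,"hand":2},
  {"tx":0,"ty":0,"tz":0.15,"yaw":0,"hand":2},
  {"tx":0,"ty":0,"tz":0.15,"yaw":0,"hand":2},
], force=40)

```text
clock: 7.25
ee_pos: [0.5239, 0.1543, 0.1404]
ee_rot: [-2.136, 2.302, -0.001]
force: [-3.7, -0.4, 6.1]
finger_gap: 0.0274
```

Contact is at 6 N, so the foot is on the base. Releasing gently.

>>> move_arm([
  {"tx":0,"ty":0,"tz":-0.1,"yaw":0,"hand":2},
  {"tx":0,"ty":0,"tz":-0.1,"yaw":0,"hand":3.5},
  {"tx":0,"ty":0,"tz":-0.1,"yaw":0,"hand":5},
  {"tx":0,"ty":0,"tz":-0.1,"yaw":0,"hand":5.5},
  {"tx":0,"ty":0,"tz":-0.1,"yaw":0,"hand":6},
  {"tx":0,"ty":0,"tz":-0.1,"yaw":0,"hand":6},
], force=30)

```text
clock: 8.0
ee_pos: [0.5237, 0.1542, 0.1397]
ee_rot: [2.137, -2.303, -0.0]
force: [0.3, 0.3, 0.4]
finger_gap: 0.0597
```

```bash
python3 w.py w7; python3 -c "
from h import *
snap('scene','s7')"
```

```text
916 [0.52172238 0.13980705 0.17543401]
green ((521.9402465820312, 139.87049865722656), (2.1514034271240234, 26.896821975708008), 86.42399597167969)
t=8.05 pos [0.5237 0.1542 0.1398] tilt 0.01deg yang 175.7 F [0.2 0.4 0.2] gap 0.0599 | tx 48.23 ty -4.35 tz 0.38 yaw 6.30
```

View pics/w7.png

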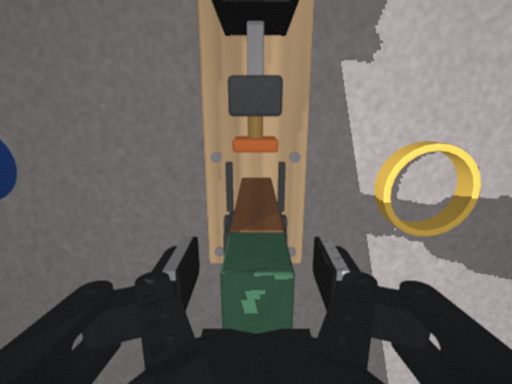

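Released: the post stands upright with its green top between the open fingers at (256,270), and its foot is between the lips. Rising clear, then going over the trigger.

>>> move_arm([
  {"tx":0,"ty":0,"tz":-0.5,"yaw":0,"hand":6},
  {"tx":0,"ty":0,"tz":-2,"yaw":0,"hand":6},
  {"tx":0,"ty":0,"tz":-5,"yaw":0,"hand":6},
  {"tx":0,"ty":0,"tz":-8,"yaw":0,"hand":6},
  {"tx":0,"ty":0,"tz":-11,"yaw":0,"hand":6},
  {"tx":0,"ty":0,"tz":-11,"yaw":0,"hand":6},
], force=30)

```text
clock: 8.85
ee_pos: [0.5248, 0.1544, 0.2542]
ee_rot: [-2.132, 2.299, -0.003]
force: [0.0, 0.9, -0.9]
finger_gap: 0.0598
```

Run:
```python
from h import *
d=snap('wrist','w8'); P=cloud(d); hsv=cv2.cvtColor(d['frame'],cv2.COLOR_RGB2HSV)
H,S,V=[hsv[...,i].astype(int) for i in range(3)]
g=(H>60)&(H<95)&(S>60)&(abs(P[...,2]-.188)<.006)
r=cv2.minAreaRect((P[g][:,:2]*1000).astype(np.float32));print('green',r)
a=np.radians(85.7);e=np.array([np.cos(a),np.sin(a)]); f=np.array([-e[1],e[0]]); c=np.array(r[0]); print('post along/across',c@e,c@f,'fz',np.median(P[g][:,2]))
go(.5066,-.073,.25,175.7)
```

```text
green ((522.896484375, 153.3266143798828), (28.08574104309082, 27.713619232177734), 85.84667205810547)
post along/across 192.10113309375765 -509.928366256503 fz 0.18694340280795163
t=8.90 pos [0.5242 0.1545 0.252 ] tilt 0.20deg yang 175.7 F [ 0.  -0.8 -0.7] gap 0.0599 | tx 22.82 ty 0.05 tz 0.15 yaw 0.00
```

View pics/w8.png

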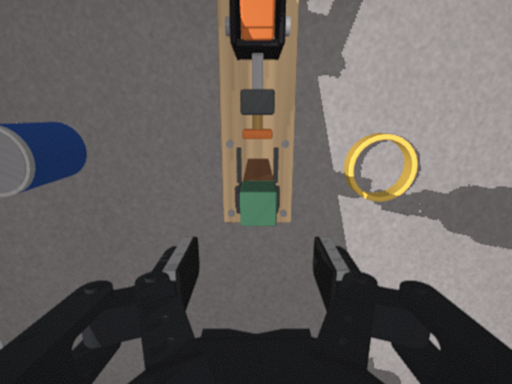

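The post stands square in the pocket at (258,202), about 4 mm from the fixed jaw, with its top at 187 mm. Moving over the trigger with the fingers shut.

>>> move_arm([
  {"tx":2,"ty":0,"tz":0,"yaw":0,"hand":0},
  {"tx":6,"ty":0,"tz":0,"yaw":0,"hand":0},
  {"tx":11,"ty":0,"tz":0,"yaw":0,"hand":0},
  {"tx":16,"ty":0,"tz":0,"yaw":0,"hand":0},
  {"tx":20,"ty":0,"tz":0,"yaw":0,"hand":0},
  {"tx":22.8,"ty":0,"tz":2,"yaw":0,"hand":0},
  {"tx":22.8,"ty":0,"tz":5,"yaw":0,"hand":0},
  {"tx":22.8,"ty":0,"tz":8,"yaw":0,"hand":0},
  {"tx":22.8,"ty":0,"tz":8.7,"yaw":0,"hand":0},
  {"tx":22.8,"ty":0,"tz":8.7,"yaw":0,"hand":0},
], force=30)

```text
clock: 10.15
ee_pos: [0.5064, -0.0736, 0.1631]
ee_rot: [2.136, -2.303, 0.0]
force: [-0.7, 0.1, 0.2]
finger_gap: -0.0002
```

```bash
cat > s.py <<'E'
import sys
from h import *
n=sys.argv[1]; d=snap('scene',n); P=cloud(d)
b=cv2.cvtColor(d['frame'],cv2.COLOR_RGB2BGR)
cv2.imwrite(f'pics/{n}c.png',cv2.resize(b[130:220,260:410],None,fx=5,fy=5,interpolation=cv2.INTER_CUBIC))
hsv=cv2.cvtColor(d['frame'],cv2.COLOR_RGB2HSV);H,S,V=[hsv[...,i].astype(int) for i in range(3)];z=P[...,2]
a=np.radians(85.7);e=np.array([np.cos(a),np.sin(a)]); f=np.array([-e[1],e[0]])
A=(P[...,:2]@e)*1000; C=(P[...,:2]@f)*1000
w=(C>-560)&(C<-470)&(A<240)
def st(m,nm):
    if m.sum()<4: print(nm,'none',m.sum());return
    print(nm,m.sum(),np.percentile(A[m],[2,10,50,90,98]).round(1),'across',C[m].mean().round(1))
st(w&(A>80)&(H<14)&(S>150)&(abs(z-.068)<.003),'padtop'); st(w&(A>80)&(H<14)&(S>150)&(z>.03)&(z<.072),'padall')
st(w&(A>80)&(A<200)&(S<90)&(V<110)&(abs(z-.084)<.003),'jawtop')
st(w&(A>150)&(H>3)&(H<20)&(S>60)&(z>.09)&(z<.14),'post wood'); st(w&(H>60)&(H<95)&(S>60)&(abs(z-.187)<.004),'greentop')
o=bot.get_obs(); s=o['ee_pos'][:2]@e*1000; print('tcp along',s.round(1),'across',(o['ee_pos'][:2]@f*1000).round(1)); go(.5066,-.073,.142,175.7)
E
python3 s.py s9
```

```text
padtop 36 [140.4 141.7 145.  149.  150.2] across -514.6
padall 79 [140.5 141.2 143.6 148.5 150.1] across -518.2
jawtop 108 [ 99.4 101.4 111.2 121.3 124.2] across -513.1
post wood 179 [179.4 180.  186.7 203.9 207.2] across -520.1
greentop 109 [181.  183.  193.7 203.7 205.9] across -513.4
tcp along -35.2 across -511.0
t=10.20 pos [ 0.5069 -0.0735  0.1639] tilt 0.07deg yang 175.7 F [-0.6  0.4  0.7] gap 0.0002 | tx -0.04 ty 0.04 tz 2.19 yaw 0.00
```

View pics/s9c.png

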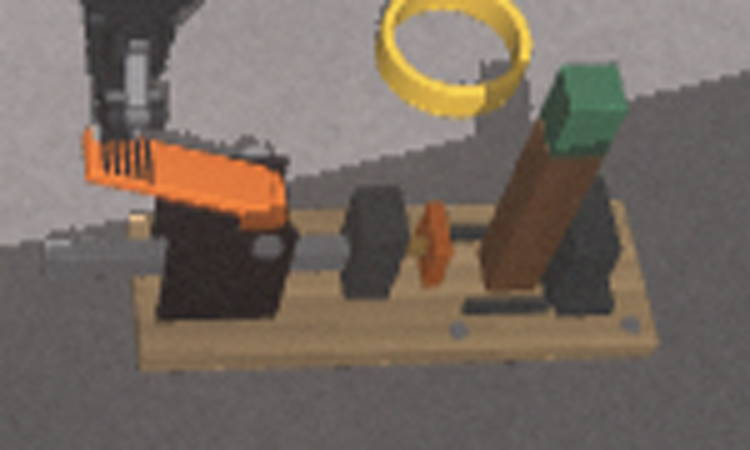

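The fingers hover over the ribbed part of the lever, at crop (125,130). The pad face is at 150 and the post face at about 179 along the bar, so roughly 29 mm is left to go. First press.

>>> move_arm([
  {"tx":0,"ty":0,"tz":1,"yaw":0,"hand":0},
  {"tx":0,"ty":0,"tz":2,"yaw":0,"hand":0},
  {"tx":0,"ty":0,"tz":3,"yaw":0,"hand":0},
  {"tx":0,"ty":0,"tz":4,"yaw":0,"hand":0},
  {"tx":0,"ty":0,"tz":4.8,"yaw":0,"hand":0},
  {"tx":0,"ty":0,"tz":4.8,"yaw":0,"hand":0},
], force=30)

```text
clock: 10.95
ee_pos: [0.5072, -0.074, 0.1155]
ee_rot: [-2.136, 2.303, -0.004]
force: [-0.3, -3.0, 5.9]
finger_gap: -0.0001
```

```bash
python3 s.py s10
```

```text
padtop 33 [153.7 154.1 158.1 161.3 162.6] across -514.2
padall 78 [153.5 154.1 156.5 161.4 162.8] across -518.3
jawtop 105 [112.5 114.8 125.4 135.  137.3] across -513.3
post wood 176 [179.5 180.  186.4 203.7 206.8] across -520.0
greentop 106 [180.2 182.5 193.4 204.4 206. ] across -513.8
tcp along -35.7 across -511.3
t=11.00 pos [ 0.5072 -0.0739  0.1157] tilt 0.13deg yang 175.7 F [ 0.6 -3.3  5. ] gap -0.0000 | tx -0.09 ty 0.06 tz -2.63 yaw -0.00
```

View pics/s10c.png

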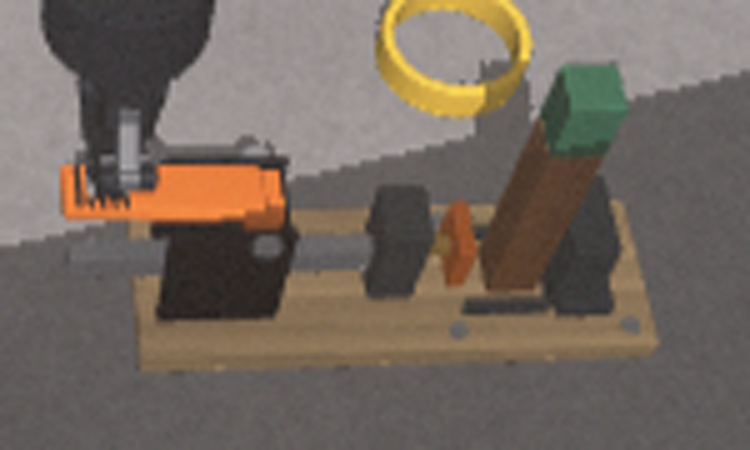

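The first press worked: the pad advanced about 12.7 mm and its face is at 162.7. Releasing fully, then pressing again.

>>> move_arm([
  {"tx":0,"ty":0,"tz":-2,"yaw":0,"hand":0},
  {"tx":0,"ty":0,"tz":-4.8,"yaw":0,"hand":0},
  {"tx":0,"ty":0,"tz":-4.8,"yaw":0,"hand":0},
  {"tx":0,"ty":0,"tz":-4,"yaw":0,"hand":0},
  {"tx":0,"ty":0,"tz":-3,"yaw":0,"hand":0},
  {"tx":0,"ty":0,"tz":-2,"yaw":0,"hand":0},
  {"tx":0,"ty":0,"tz":-1,"yaw":0,"hand":0},
  {"tx":0,"ty":0,"tz":0,"yaw":0,"hand":0},
  {"tx":0,"ty":0,"tz":0,"yaw":0,"hand":0},
], force=30)

```text
clock: 12.12
ee_pos: [0.5066, -0.074, 0.1144]
ee_rot: [2.135, -2.303, 0.002]
force: [-0.0, -2.6, 5.5]
finger_gap: 0.0003
```

```bash
python3 s.py s11
```

```text
padtop 37 [166.3 167.6 171.1 175.1 176.5] across -514.3
padall 83 [166.1 166.5 169.1 174.3 176.2] across -518.1
jawtop 101 [125.4 127.1 136.7 147.1 149.7] across -513.6
post wood 181 [179.4 179.9 186.2 203.6 207.1] across -519.8
greentop 107 [180.8 183.  192.8 203.7 206.4] across -513.8
tcp along -35.8 across -510.7
t=12.18 pos [ 0.5066 -0.074   0.1147] tilt 0.09deg yang 175.7 F [ 0.9 -3.3  4.3] gap -0.0005 | tx -0.09 ty 0.01 tz -2.73 yaw -0.00
```

View pics/s11c.png

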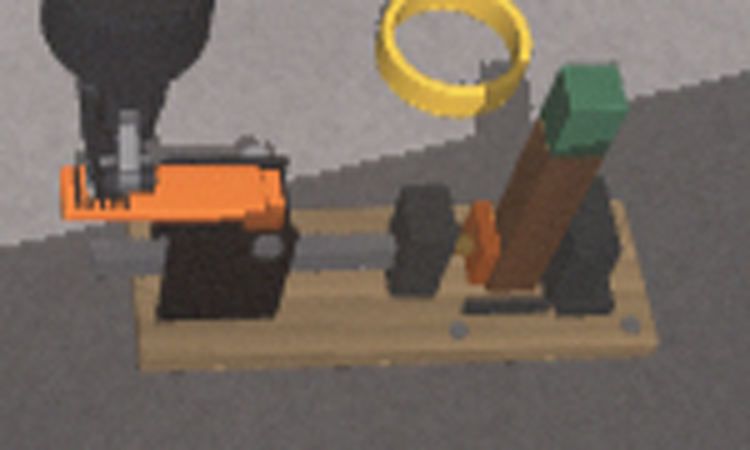

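The pad face is at about 176, so roughly 3 mm remains to the post, then about 4 mm to push it against the jaw. Third press, only partway first, with a look.

>>> move_arm([
  {"tx":0,"ty":0,"tz":-2,"yaw":0,"hand":0},
  {"tx":0,"ty":0,"tz":-4.8,"yaw":0,"hand":0},
  {"tx":0,"ty":0,"tz":-4.8,"yaw":0,"hand":0},
  {"tx":0,"ty":0,"tz":-4,"yaw":0,"hand":0},
  {"tx":0,"ty":0,"tz":-3,"yaw":0,"hand":0},
  {"tx":0,"ty":0,"tz":-2.2,"yaw":0,"hand":0},
  {"tx":0,"ty":0,"tz":-1.7,"yaw":0,"hand":0},
  {"tx":0,"ty":0,"tz":-1.2,"yaw":0,"hand":0},
  {"tx":0,"ty":0,"tz":-1,"yaw":0,"hand":0},
  {"tx":0,"ty":0,"tz":-1,"yaw":0,"hand":0},
], force=30)

```text
clock: 13.42
ee_pos: [0.5068, -0.0741, 0.1251]
ee_rot: [2.136, -2.303, 0.003]
force: [0.1, -3.3, 6.0]
finger_gap: 0.0001
```

```bash
python3 s.py s12
```

```text
padtop 37 [173.9 174.5 177.8 181.7 182.4] across -514.6
padall 87 [172.5 173.3 175.5 181.6 182.4] across -518.1
jawtop 105 [131.9 133.6 143.6 153.3 156.1] across -513.7
post wood 177 [182.7 183.2 189.5 206.4 209.9] across -519.9
greentop 111 [183.7 185.7 196.4 207.1 209.5] across -514.2
tcp along -35.9 across -510.9
t=13.47 pos [ 0.5068 -0.0741  0.1251] tilt 0.11deg yang 175.7 F [-0.7 -2.8  6.1] gap -0.0001 | tx -0.10 ty 0.03 tz -1.69 yaw -0.00
```

View pics/s12c.png

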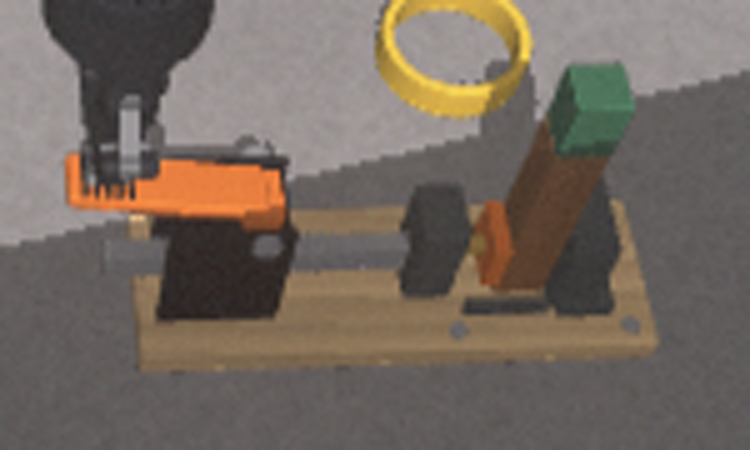

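The post has been pushed about 3.3 mm and is now about against the fixed jaw, with the pad just touching. I'll press a little further, for less than 4 mm of squeeze so the jaw stays put, then release and take a fresh press for more stroke.

>>> move_arm([
  {"tx":0,"ty":0,"tz":0.3,"yaw":0,"hand":0},
  {"tx":0,"ty":0,"tz":0.6,"yaw":0,"hand":0},
  {"tx":0,"ty":0,"tz":0.6,"yaw":0,"hand":0},
  {"tx":0,"ty":0,"tz":0.6,"yaw":0,"hand":0},
], force=30)

```text
clock: 13.98
ee_pos: [0.5069, -0.0744, 0.1196]
ee_rot: [2.136, -2.303, 0.004]
force: [-1.0, -4.0, 7.4]
finger_gap: -0.0002
```

```bash
python3 s.py s13
```

```text
padtop 33 [173.  173.6 177.2 181.1 182. ] across -513.3
padall 82 [172.6 173.2 175.6 180.9 182.4] across -518.3
jawtop 103 [134.3 135.8 146.  156.5 158.6] across -513.7
post wood 179 [182.6 183.2 188.8 206.5 209.8] across -519.9
greentop 106 [183.5 185.8 196.9 207.6 209.6] across -514.3
tcp along -36.2 across -511.1
t=14.03 pos [ 0.5069 -0.0744  0.1196] tilt 0.15deg yang 175.7 F [-0.5 -4.3  7.2] gap -0.0002 | tx -0.13 ty 0.04 tz -2.24 yaw -0.00
```

View pics/s13c.png

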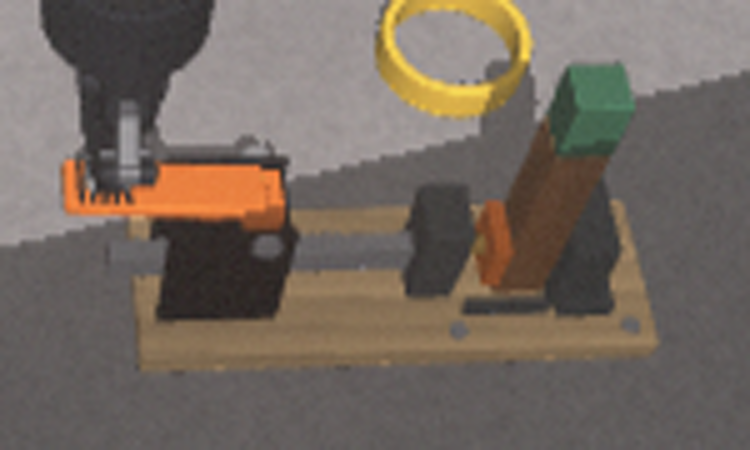

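The jaw advanced 2.4 mm while the pad and post stood still, so the squeeze is about 2.5 mm. Now a full release and a fresh press partway.

>>> move_arm([
  {"tx":0,"ty":0,"tz":-2,"yaw":0,"hand":0},
  {"tx":0,"ty":0,"tz":-4.4,"yaw":0,"hand":0},
  {"tx":0,"ty":0,"tz":-4.4,"yaw":0,"hand":0},
  {"tx":0,"ty":0,"tz":-4.4,"yaw":0,"hand":0},
  {"tx":0,"ty":0,"tz":-3,"yaw":0,"hand":0},
  {"tx":0,"ty":0,"tz":-2,"yaw":0,"hand":0},
  {"tx":0,"ty":0,"tz":-1.3,"yaw":0,"hand":0},
  {"tx":0,"ty":0,"tz":-0.8,"yaw":0,"hand":0},
  {"tx":0,"ty":0,"tz":-0.8,"yaw":0,"hand":0},
], force=30)

```text
clock: 15.15
ee_pos: [0.5069, -0.0742, 0.1275]
ee_rot: [2.136, -2.303, 0.003]
force: [-1.5, -3.9, 7.3]
finger_gap: 0.0004
```

```bash
python3 s.py s14
```

```text
padtop 39 [173.4 173.6 177.7 181.5 182.4] across -514.0
padall 85 [172.8 173.  175.9 181.3 183. ] across -518.3
jawtop 104 [136.8 139.  149.  158.9 160.8] across -513.5
post wood 180 [182.4 183.  189.1 205.7 209.8] across -520.1
greentop 109 [183.7 185.9 197.  207.6 210. ] across -513.3
tcp along -36.0 across -511.0
t=15.20 pos [ 0.5069 -0.0742  0.1276] tilt 0.13deg yang 175.7 F [-0.9 -1.8  7.4] gap 0.0001 | tx -0.11 ty 0.03 tz -1.44 yaw -0.00
```

View pics/s14c.png

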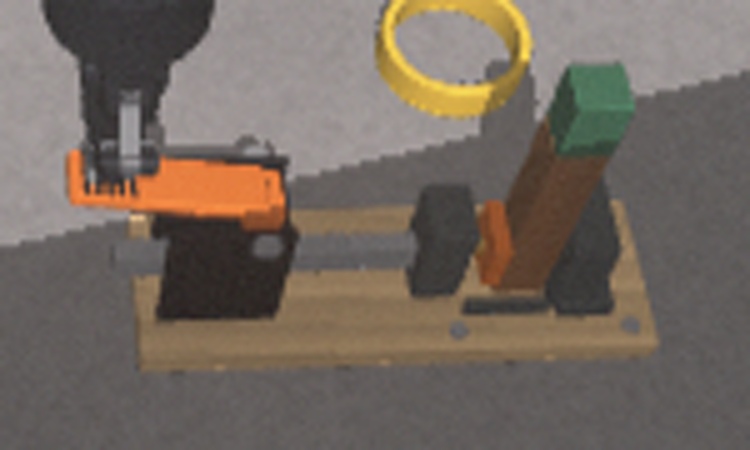

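The squeeze reads about 5.3 mm from the jaw-to-pad spacing (28.7 mm against 33.9 mm when free). About 2 mm more is needed, which is about 4.5 mm at the tip.

>>> move_arm([
  {"tx":0,"ty":0,"tz":0.2,"yaw":0,"hand":0},
  {"tx":0,"ty":0,"tz":0.4,"yaw":0,"hand":0},
  {"tx":0,"ty":0,"tz":0.45,"yaw":0,"hand":0},
  {"tx":0,"ty":0,"tz":0.45,"yaw":0,"hand":0},
  {"tx":0,"ty":0,"tz":0.45,"yaw":0,"hand":0},
], force=30)

```text
clock: 15.82
ee_pos: [0.507, -0.0747, 0.1239]
ee_rot: [2.135, -2.303, 0.005]
force: [-2.2, -4.6, 9.8]
finger_gap: -0.0001
```

```bash
for i in 1 2 3; do python3 s.py s15_$i; done; python3 -c "
from h import *
snap('top','t15')"
```

```text
padtop 35 [173.2 174.1 178.  181.6 182.7] across -514.1
padall 83 [172.8 173.6 176.4 181.7 182.8] across -518.9
jawtop 103 [137.8 139.8 149.2 159.4 161.9] across -513.7
post wood 180 [182.7 183.1 188.8 206.3 209.8] across -519.9
greentop 109 [184.2 186.  196.6 207.3 209.7] across -513.7
tcp along -36.5 across -511.2
t=15.88 pos [ 0.507  -0.0747  0.1239] tilt 0.21deg yang 175.7 F [-1.3 -4.3 10.1] gap 0.0001 | tx -0.17 ty 0.05 tz -1.81 yaw -0.00
padtop 36 [173.3 173.9 177.5 181.  182.2] across -513.7
padall 80 [173.  173.3 175.9 181.1 182.6] across -518.7
jawtop 99 [137.9 139.9 150.  160.3 161.9] across -512.8
post wood 180 [182.7 183.1 189.2 205.7 209.9] across -520.1
greentop 114 [184.  185.7 196.4 207.1 209.2] across -514.0
tcp along -36.5 across -511.2
t=15.93 pos [ 0.507  -0.0748  0.1239] tilt 0.20deg yang 175.7 F [-1.7 -5.1 10.5] gap 0.0004 | tx -0.17 ty 0.05 tz -1.81 yaw -0.00
padtop 41 [172.8 173.5 177.  181.2 182.2] across -514.0
padall 82 [172.8 173.5 176.5 181.2 182.3] across -518.9
jawtop 104 [137.7 139.4 149.3 159.4 161.5] across -513.4
post wood 179 [182.8 183.2 188.7 206.3 209.3] across -519.9
greentop 106 [183.8 185.6 197.  207.3 209.7] across -514.0
tcp along -36.5 across -511.2
t=15.97 pos [ 0.507  -0.0748  0.1239] tilt 0.20deg yang 175.7 F [-2.2 -4.8  9.3] gap -0.0000 | tx -0.17 ty 0.05 tz -1.81 yaw -0.00
```

View pics/s15_3c.png

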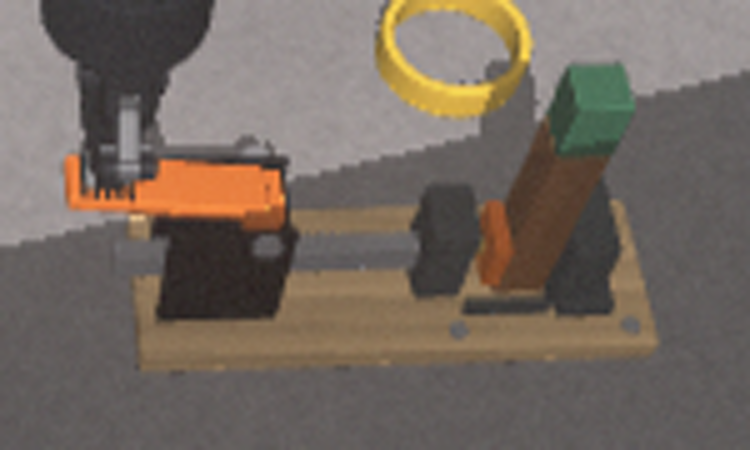

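View pics/t15.png

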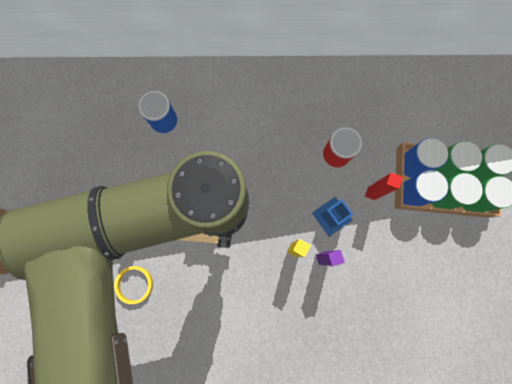

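The close view shows the neck shortened between jaw and pad at crop (480,245), with the post standing against the fixed jaw. In the top view the arm hides the clamp, and the tins and tape have not moved. The squeeze estimate is about 6 mm but noisy, so I'll refine it with sub-pixel registration of the moving jaw between the saved frames.

```bash
cat > ecc.py <<'E'
import sys
from h import *
def g(n): return cv2.cvtColor(cv2.imread(f'pics/{n}.png'),cv2.COLOR_BGR2GRAY).astype(np.float32)
# reference: s13, jaw patch crop px (400..480)/5+260, (180..300)/5+130
ref=g('s13')
def reg(n,box,mask=None):
    x0,x1,y0,y1=box; t=ref[y0:y1,x0:x1]; W=np.eye(2,3,dtype=np.float32); W[0,2]=x0;W[1,2]=y0
    cc,W=cv2.findTransformECC(t,g(n),W,cv2.MOTION_TRANSLATION,(3,200,1e-5),None,3)
    return W[:,2]-[x0,y0],cc
for n in sys.argv[1:]:
    print(n,'jaw',*[np.round(v,3) for v in reg(n,(340,355,165,191))],'pad',*[np.round(v,3) for v in reg(n,(355,363,169,189))],'post',*[np.round(v,3) for v in reg(n,(358,388,142,190))])
E
python3 ecc.py s9 s10 s11 s12 s13 s14 s15_1 s15_2 s15_3
```

```text
s9 jaw [ 0.517 -5.466] 0.383 pad [-0.271  0.23 ] 0.582 post [-0.716 -0.082] 0.954
s10 jaw [-8.01   0.205] 0.969 pad [-0.778 -0.225] 0.614 post [-0.727 -0.066] 0.954
s11 jaw [-3.363  0.106] 0.973 pad [-2.123 -0.022] 0.913 post [-0.804  0.007] 0.969
s12 jaw [-0.776 -0.057] 0.984 pad [ 0.019 -0.115] 0.959 post [0.019 0.111] 0.996
s13 jaw [ 0.055 -0.115] 0.989 pad [ 0.064 -0.118] 0.968 post [0.013 0.108] 0.997
s14 jaw [ 0.875 -0.132] 0.98 pad [ 0.233 -0.239] 0.924 post [-0.011  0.1  ] 0.996
s15_1 jaw [ 1.339 -0.147] 0.971 pad [ 0.327 -0.226] 0.887 post [0.015 0.122] 0.996
s15_2 jaw [ 1.379 -0.188] 0.971 pad [ 0.33  -0.307] 0.882 post [-0.004  0.099] 0.996
s15_3 jaw [ 1.325 -0.155] 0.972 pad [ 0.321 -0.212] 0.888 post [0.008 0.102] 0.996
```

Registration puts the jaw 5.9 mm past s12, where the squeeze was already 0 to 0.8 mm. That makes the squeeze about 6.2 mm now, so I'll add roughly 1 mm to sit mid-window.

>>> move_arm([
  {"tx":0,"ty":0,"tz":0.15,"yaw":0,"hand":0},
  {"tx":0,"ty":0,"tz":0.3,"yaw":0,"hand":0},
  {"tx":0,"ty":0,"tz":0.3,"yaw":0,"hand":0},
  {"tx":0,"ty":0,"tz":0.3,"yaw":0,"hand":0},
], force=30)

```text
clock: 16.52
ee_pos: [0.5072, -0.0748, 0.1211]
ee_rot: [2.136, -2.303, 0.006]
force: [-2.4, -5.0, 10.7]
finger_gap: -0.0
```

```bash
for i in 1 2 3; do python3 s.py s16_$i; done; python3 ecc.py s16_1 s16_2 s16_3
```

```text
padtop 35 [172.6 174.  177.5 181.3 183. ] across -513.9
padall 78 [172.7 173.6 176.5 181.2 183.1] across -519.5
jawtop 102 [138.8 140.6 149.6 160.8 163.2] across -513.1
post wood 181 [182.5 183.1 189.5 206.1 209.4] across -519.9
greentop 110 [183.9 185.9 196.2 207.7 209.4] across -513.9
tcp along -36.6 across -511.4
t=16.57 pos [ 0.5072 -0.0748  0.1211] tilt 0.23deg yang 175.7 F [-1.6 -4.2 10.8] gap 0.0001 | tx -0.17 ty 0.07 tz -2.09 yaw -0.00
padtop 39 [173.1 173.9 177.1 181.7 182.9] across -514.8
padall 81 [172.9 173.4 176.3 181.6 183. ] across -519.4
jawtop 102 [139.  140.8 150.6 160.6 163.2] across -513.7
post wood 175 [182.5 183.  189.1 205.9 209.4] across -520.2
greentop 105 [184.  186.3 197.1 207.2 210. ] across -514.1
tcp along -36.6 across -511.3
t=16.62 pos [ 0.5072 -0.0748  0.1211] tilt 0.22deg yang 175.7 F [-1.8 -4.9 10.5] gap -0.0002 | tx -0.17 ty 0.07 tz -2.09 yaw -0.00
padtop 38 [173.  173.9 177.8 181.3 182.2] across -513.7
padall 80 [172.9 173.4 176.5 181.2 183.1] across -518.9
jawtop 102 [139.1 141.3 150.5 160.7 162.8] across -513.9
post wood 179 [182.8 183.3 189.3 205.7 209. ] across -519.9
greentop 110 [184.2 185.5 196.3 207.1 209.1] across -513.8
tcp along -36.6 across -511.4
t=16.68 pos [ 0.5072 -0.0748  0.1211] tilt 0.23deg yang 175.7 F [-1.8 -5.6  9.6] gap 0.0002 | tx -0.17 ty 0.07 tz -2.09 yaw -0.00
s16_1 jaw [ 1.729 -0.166] 0.959 pad [ 0.417 -0.23 ] 0.833 post [0.02  0.113] 0.996
s16_2 jaw [ 1.752 -0.183] 0.958 pad [ 0.423 -0.258] 0.833 post [-0.002  0.137] 0.996
s16_3 jaw [ 1.717 -0.184] 0.959 pad [ 0.432 -0.268] 0.834 post [0.007 0.115] 0.996
```

View pics/s16_3c.png

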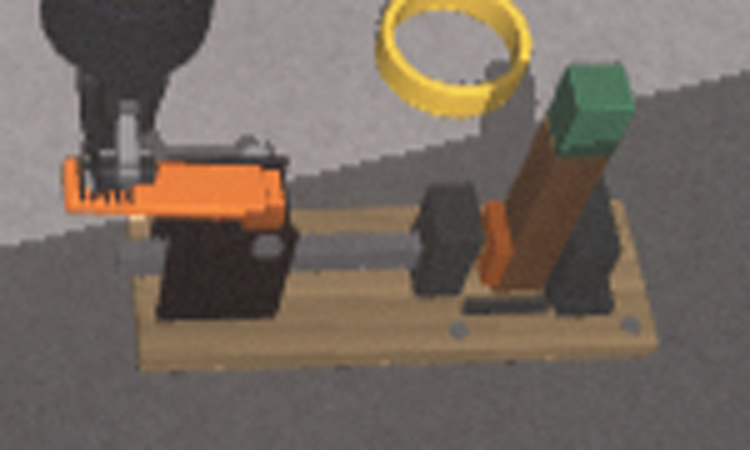

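The squeeze is now about 6.8 to 7.5 mm by two measures, the trigger is held at about 10 N, and the post is still and against the jaw. Handing in.

```bash
python3 -c "
from rig import bot
print(bot.job_done())"
```

```text
the job is handed in; nothing more can be done
None
```

I pulled the green-topped post from the holder, stood it in the clamp pocket and let go. I then pumped the trigger with four presses and handed the job in at about 16.7 s, still holding the last press.

**Last checks:**
- **Squeeze:** the pad is squeezed in about 7 mm. The jaw-to-pad spacing from depth gave 6.8 mm, and sub-pixel jaw tracking gave 6.9 to 7.7 mm. An earlier, noisier set of readings disagreed by about 1 mm, from 5.7 to 6.9 mm, before I pressed the last millimetre.
- **Trigger:** the push measured about 10 N. A rough force-based squeeze estimate, made before that last millimetre, came out higher, at about 8 to 9 mm. I gave it less weight because fingertip friction affects it.
- **Post:** it stood upright and still, with its far face within about 1 mm of the fixed jaw and nothing touching it.
- **Tins and tape:** in the camera views they looked unmoved; I did not measure this.
- **Other:** one move call was refused at the start for missing fields and had no effect. In the last top view the arm hid the clamp, so the final clamp measurements come from the scene camera only.

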